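Seat a bearing block in the locating corner and swing the clamp over it

TASK

With the fingertips only, push the larger bearing block along the bench into the steel locating corner until it sits flush against both the long fence and the end stop. Then push the corner's clamp arm round over the block until it comes to its stop. Slide the block, never pick it up or tip it, and leave everything else on the bench where it stands.

Things in the scene. Friction and masses are not known exactly. Their poses are not given: they have to be found in the camera images.
- block: the larger bearing block, loose aluminium, 0.45 to 0.7 kg: base 64 (its x) by 96 (its y) by 26 mm high, round boss of 50 mm diameter on top, 40 mm high in all; origin at the centre of its underside, z up. Starts in front (-x) and to the right (-y) of the locating corner, up to 0.45 rad from square with it; half a turn makes no difference
- locator: the locating corner, two steel stops fixed to the bench; origin at bench level in the inner corner where their faces meet. Long fence: face at its x = 0 looking to -x, from y = -200 to +12 mm. End stop: face at its y = 0 looking to -y, from x = -70 to 0 mm. Both 12 mm thick, 22 mm high, with 6 mm high feet behind them out to x = +62 mm (fence) and y = +46 mm (stop)
- seat (a point): where the origin of the seated block belongs: at x = -32, y = -48 mm in the locating corner's frame, on the bench; axes as the corner's. The block's 96 mm side lies along the long fence, its 64 mm side along the end stop, its y axis parallel to this one
- clamp_arm (a joint): angle of the clamp arm about its upright pivot: 0 = open, pointing along the locating corner's +y; grows anticlockwise seen from above to 1.571 = at its stop, pointing along the corner's -x over the seated block. Starts at 0 to 0.3; turns with slight friction (0.05 N m) and stays where it is left
- clamp_pivot (a point): pivot of the clamp arm, half-way up the arm (58 mm above the bench), at x = +35, y = -48 mm in the locating corner's frame, on a post of 26 mm diameter behind the fence; axes as the locating corner's
- clamp_tip (a point): point on the clamp arm's centre line at its screw, 70 mm from the pivot, half-way up the arm; y axis from the pivot along the arm. The dark steel arm is a bar 18 mm wide, reaching 85 mm from the pivot, underside 50 and top 66 mm above the bench (screw from 45 to 72 mm, head 16 mm across). It passes clear above the block, fence and end stop
- small_block: second, smaller aluminium bearing block, base 46 x 64 mm, 20 mm high with a 32 mm boss, 30 mm high in all; not to be used; origin at the centre of its underside
- socket: steel wrench socket standing upright, 28 mm diameter, 38 mm high, a bystander; origin at the centre of its underside
- piston: aluminium engine piston, 76 mm diameter, 52 mm high, a bystander; origin at the centre of its underside
- jar: glass jar with a steel cap, 64 mm diameter, 85 mm high, a bystander; origin at the centre of its underside
- spray_can: grey spray can with a paper label, 60 mm diameter, 170 mm high, a bystander; origin at the centre of its underside
- wrench: steel wrench lying on the bench, a bystander; origin on its underside, x along its length
- bolt: hex bolt standing on its 26 mm head, 60 mm high, a bystander; origin at the centre of its underside
Not all that is in view belongs to the job. What is shaped like the block but orange or yellow is not meant.

How it is judged:
By the outcome, as a careful person would: the job done as asked, in the order asked, and still so for the second after the job is handed in, with the robot touching nothing.
It also fails if it takes over 58 s, if anything falls off the work surface, if the arm or the gripper's body presses on something with over 40 N, if the wrist force passes 120 N, or if a joint passes its speed limit or range.

ROBOT

A 6-joint arm with a two-finger parallel gripper is mounted at the origin on the work surface. World frame = base frame: x ahead of the robot, y to its left, z up, the work surface at z = 0. Lengths are in m, angles in degrees, forces in N, time in s.
With the tool pointing down it reaches from about 0.375 to 0.9 m from the base axis. Payload 3.1 kg.
Tool frame: the origin (TCP) lies at the centre of the arm's flange, where the gripper is bolted on; the fingertips stand 182 mm ahead of it and the grasp point (between the pads) lies 164 mm ahead of it; x points along the fingers, z is the direction in which the jaws open and shut, and the axes are right-handed (so a half turn about x gives the same grasp; the last joint's range is limited). The gripper opens to 87 mm and grips with 3 to 60 N. Pads are 19 mm wide; open, the fingers measure 117 mm over their backs; the gripper's body (75 mm by 190 mm) begins 51 mm behind the grasp point.
Start: joints at [59.788, 30.224, 82.088, -0, 67.689, -10.227], TCP at [0.214, 0.587, 0.405] pointing down, gripper open.
Joint ranges: [-176.69, 176.69], [-43.24, 126.21], [12.49, 139.97], [-82, 262], [0, 151.66], [-163.58, 163.58]. Speed limits (degrees/s): [159.86, 159.86, 180, 180, 180, 180].

INTERFACE

Orientations are given as a 3x3 rotation matrix whose columns are the frame's x, y, z axes.
In Python, from rig import bot gives the robot as it stands.
- The arm moves only by the shell command python3 -m crank 'ROWS' [OPENING]. ROWS is JSON, a list of rows, each an object with "offset": the shift along the tool's x, y, z in m, a list of three; "spin": the turn about the tool's x in rad. A call has 1 to 12 rows; each row shifts and turns the commanded pose from where the row before left it, along the tool's axes as they then stand; what a row does not reach is not made up. A row lasts 1/10 s, in which the tool goes at most 50 mm and 8.59 degrees, less where a joint would pass 70% of its speed; a pose out of reach is approached as far as the arm can. A call is refused whole if a number of a shift passes 0.05 or a number of a turn 0.15, either way. A call with a gripper value outside its range is refused whole. OPENING is the finger opening in m, from 0 to 0.087, set as the call begins (- or left out, the last holds). The fingers move at their own pace and stop on an object; the grip force is fixed at half the most. Time passes only in rows, so rows that do not move let the fingers close. It gives the time, the measured TCP pose, the force and the opening at its end, in the units of the state.
- bot.read_state(): the state, without advancing time (a new reading comes with each control period).
- bot.capture(name): name is "scene" or "side" or "wrist"; returns a dict with "pixels" (400x640x3 uint8, blue, green, red), "depth" (400x640 float32, m along the optical axis (not along the pixel's ray), 0 where there is no reading), "K" (3x3 intrinsics, pixels), "world_to_cam" (4x4, takes a point from world to camera coordinates). Camera axes: x right, y up, looking along -z (the intrinsics and any distortion apply to the point x, -y, -z); pixel columns grow to the right and rows downward; lengths in m; the calibration is good to about 2 mm. A picture is of the moment at which its call begins.
- bot.hand_in(): hands the job in, once; it reports no verdict.
Trained networks look in a picture, given as the dict that the camera call returned (one of the last four; its "shot" number tells which), for a name from the list of things; names that differ only in an ending like _2 or _b are one class to them, and where a whole thing is asked for, a point or a joint stands for the part that bears it (a point fixed in the world has none). Each returns a list of dicts, best first, with "p" (0 to 1); they miss things now and then, are a little off and sometimes report something else, mostly with a low value. They report only what shows in the picture. A call takes as long as a camera call. They do not tell look-alikes from the thing itself.
- bot.regions_of(label, picture): "region" (400x640 bool, what is visible of it) and "extent" ([centre column, centre row, width, height] in pixels, round what is visible of it).
The state is a dict: "time_s": time; "joint_positions": joint angles; "qvel": joint speeds; "tau": joint torques, N m; "position": TCP position; "tcp_rot": TCP orientation; "force": force on the tool from outside, world axes, zero at the start; "moment": the same for the moment, N m; "opening": opening from 0.0 (shut) to 1.0 (fully open).
Only numpy, scipy, OpenCV 4.12 (cv2) and the standard library are available. Lean on these libraries where they do the work, as an engineer would, in place of code of your own. Each camera call takes 0.05 s, during which the arm holds its last target.

## Working session

There is one attempt and no reset: what is moved stays moved. The work goes in short steps, Python scripts to look and compute and a shell command to move; the robot and the scene stay as the last step left them, time stands still between calls to the robot, and variables do not carry over. Pictures are saved under pics/ and viewed, and the job is handed in when it is done.

```bash
mkdir -p pics; ls
cat > h.py <<'E'
import numpy as np, cv2
from rig import bot
def snap(n,f):
    c=bot.capture(n); cv2.imwrite('pics/'+f,c['pixels']); return c
def pts(c,mask=None):
    K=c['K'];d=c['depth']; m=(d>0) if mask is None else (mask&(d>0))
    v,u=np.nonzero(m); z=d[v,u]
    x=(u-K[0,2])/K[0,0]*z; y=(v-K[1,2])/K[1,1]*z
    P=np.stack([x,-y,-z,np.ones_like(z)])
    return (np.linalg.inv(c['world_to_cam'])@P)[:3].T,u,v
E
python3 - <<'E'
from h import *
s=bot.read_state();print({k:np.round(v,3).tolist() for k,v in s.items()})
for n in('scene','side','wrist'):
    c=snap(n,n+'0.png');print(n,c.keys(),c['K'].tolist(),np.linalg.inv(c['world_to_cam']).round(3).tolist())
E
```

```text
pics
{'time_s': 0.0, 'joint_positions': [59.787, 30.277, 82.156, -0.001, 67.688, -10.228], 'qvel': [0.058, 0.037, 0.026, -0.073, -0.004, 0.03], 'tau': [-0.0, -44.004, -17.659, 0.063, 0.058, -0.0], 'position': [0.213, 0.587, 0.404], 'tcp_rot': [[-0.001, -0.94, 0.342], [-0.002, 0.342, 0.94], [-1.0, 0.0, -0.002]], 'force': [-0.805, -0.796, 0.855], 'moment': [0.042, 0.038, 0.039], 'opening': 1.001}
scene dict_keys(['pixels', 'depth', 'K', 'world_to_cam', 'shot']) [[407.27500242444, 0.0, 321.7084199575409], [0.0, 407.27500242444, 205.83823513430156], [0.0, 0.0, 1.0]] [[0.234, -0.751, 0.617, 1.204], [0.972, 0.172, -0.159, -0.247], [0.014, 0.637, 0.771, 0.94], [0.0, 0.0, 0.0, 1.0]]
side dict_keys(['pixels', 'depth', 'K', 'world_to_cam', 'shot']) [[430.5677987955262, 0.0, 314.69224757148316], [0.0, 430.5677987955262, 205.23194729781423], [0.0, 0.0, 1.0]] [[0.7, 0.566, -0.435, -0.08], [-0.714, 0.542, -0.444, -0.616], [-0.016, 0.621, 0.784, 1.097], [0.0, 0.0, 0.0, 1.0]]
wrist dict_keys(['pixels', 'depth', 'K', 'world_to_cam', 'shot']) [[321.56515532071035, 0.0, 316.33970327083796], [0.0, 321.56515532071035, 190.48303878062427], [0.0, 0.0, 1.0]] [[0.342, -0.896, -0.282, 0.136], [0.94, 0.326, 0.104, 0.615], [-0.001, -0.301, 0.954, 0.383], [0.0, 0.0, 0.0, 1.0]]
```

View pics/scene0.png

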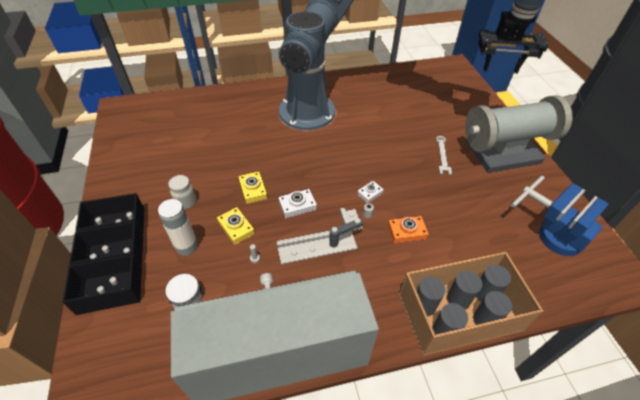

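View pics/side0.png

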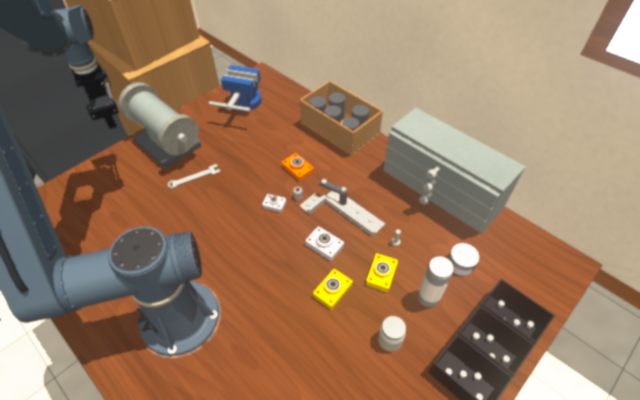

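View pics/wrist0.png

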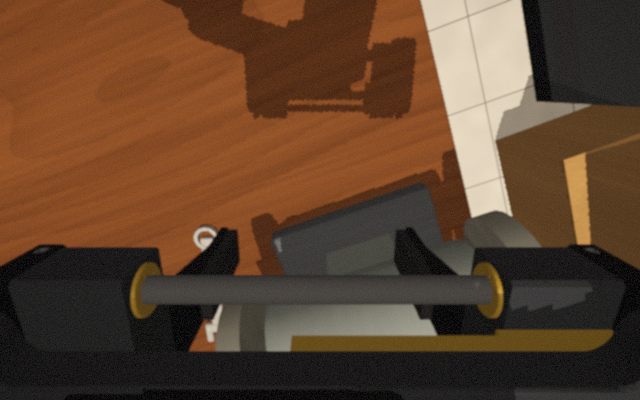

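Run:
```python
from h import *
import pickle
D={}
for n in('scene','side'):
    c=bot.capture(n); D[n]=c
    for l in('block','small_block','locator','clamp_arm','socket','bolt','jar','piston','spray_can','wrench'):
        for r in bot.regions_of(l,c)[:4]:
            if r['p']<.2: continue
            P,u,v=pts(c,r['region'])
            D[n,l,round(float(r['extent'][0]))]=r
            if len(P): print(n,l,round(r['p'],2),np.round(r['extent']).tolist(),len(P),'med',np.median(P,0).round(3),'zmax',np.percentile(P[:,2],98).round(3))
    if n=='scene': cr=c['pixels'][160:280,240:440]
    else: cr=c['pixels'][160:280,240:440]
    cv2.imwrite(f'pics/{n}_crop.png',cv2.resize(cr,None,fx=4,fy=4,interpolation=cv2.INTER_CUBIC))
pickle.dump(D,open('d0.pkl','wb'))
print(bot.read_state()['time_s'])
```

```text
scene block 0.97 [410.0, 229.0, 40.0, 23.0] 817 med [0.611 0.151 0.027] zmax 0.044
scene block 0.92 [297.0, 204.0, 35.0, 24.0] 725 med [ 0.451 -0.127  0.027] zmax 0.044
scene block 0.79 [236.0, 226.0, 36.0, 37.0] 756 med [ 0.493 -0.31   0.028] zmax 0.045
scene block 0.7 [254.0, 188.0, 28.0, 35.0] 610 med [ 0.363 -0.246  0.028] zmax 0.045
scene small_block 0.53 [370.0, 190.0, 23.0, 22.0] 311 med [0.446 0.097 0.021] zmax 0.034
scene locator 0.94 [321.0, 233.0, 86.0, 57.0] 2129 med [ 0.589 -0.079  0.009] zmax 0.072
scene clamp_arm 0.66 [184.0, 191.0, 28.0, 30.0] 623 med [ 0.363 -0.442  0.065] zmax 0.09
scene clamp_arm 0.64 [345.0, 228.0, 31.0, 20.0] 266 med [ 0.59  -0.021  0.067] zmax 0.076
scene clamp_arm 0.41 [320.0, 237.0, 86.0, 55.0] 2093 med [ 0.59  -0.083  0.009] zmax 0.072
scene bolt 0.57 [255.0, 255.0, 14.0, 18.0] 117 med [ 0.597 -0.273  0.028] zmax 0.064
scene jar 0.95 [181.0, 193.0, 28.0, 28.0] 660 med [ 0.362 -0.442  0.065] zmax 0.091
scene piston 0.84 [185.0, 291.0, 36.0, 29.0] 952 med [ 0.675 -0.45   0.053] zmax 0.057
scene spray_can 0.76 [177.0, 228.0, 36.0, 53.0] 1327 med
[... 797 characters left out ...]
] zmax 0.07
side clamp_arm 0.7 [331.0, 189.0, 27.0, 15.0] 239 med [ 0.584 -0.018  0.065] zmax 0.075
side clamp_arm 0.53 [463.0, 259.0, 28.0, 29.0] 685 med [ 0.652 -0.459  0.051] zmax 0.056
side socket 0.73 [437.0, 281.0, 36.0, 51.0] 1147 med [ 0.49  -0.454  0.132] zmax 0.173
side socket 0.68 [344.0, 210.0, 80.0, 58.0] 1452 med [ 0.581 -0.066  0.01 ] zmax 0.07
side bolt 0.57 [396.0, 236.0, 9.0, 14.0] 77 med [ 0.587 -0.274  0.026] zmax 0.062
side jar 0.63 [393.0, 335.0, 26.0, 35.0] 762 med [ 0.331 -0.452  0.082] zmax 0.089
side piston 0.71 [464.0, 259.0, 26.0, 28.0] 689 med [ 0.653 -0.459  0.052] zmax 0.056
side wrench 0.66 [192.0, 177.0, 50.0, 20.0] 231 med [0.331 0.391 0.006] zmax 0.011
1.25
```

View pics/scene_crop.png

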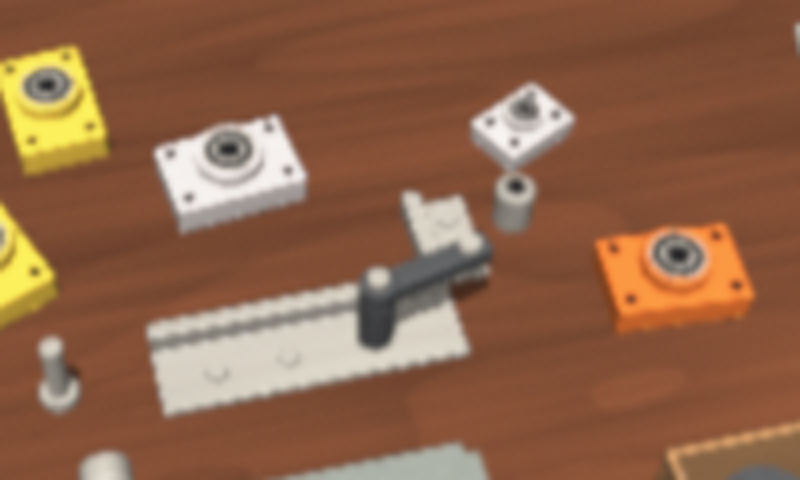

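View pics/side_crop.png

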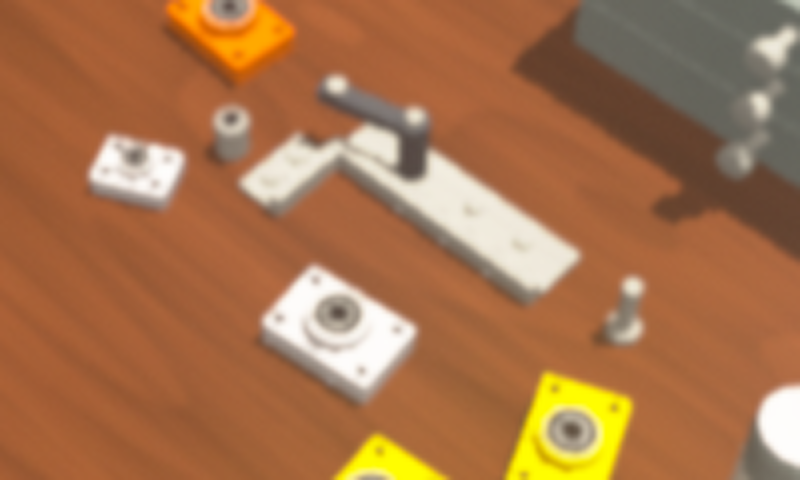

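Run:
```python
from h import *
import pickle
D=pickle.load(open('d0.pkl','rb'))
def rect(P,n):
    (c,s,a)=cv2.minAreaRect((P[:,:2]*1000).astype(np.float32)); print(n,len(P),np.round(c,1),np.round(s,1),round(a,1))
for n,bu,lu in(('scene',None,None),('side',None,None)):
    c=D[n]
    # bench level
    P,u,v=pts(c); m=(P[:,2]<.015)&(P[:,2]>-.015)&(P[:,0]>.3)&(P[:,0]<.7)&(abs(P[:,1]+.1)<.3)
    print(n,'bench z',np.median(P[m,2]))
    for k,r in D.items():
        if not isinstance(k,tuple) or k[0]!=n: continue
        if k[1] in('block','small_block') :
            P,u,v=pts(c,r['region']); zt=.026 if k[1]=='block' else .02
            b=np.median(P[(P[:,2]>zt-.006)&(P[:,2]<zt+.006),2])
            Q=P[abs(P[:,2]-b)<.0025]; print('ztop',b); rect(Q,k)
            B=P[P[:,2]>zt+.012]; 
            if len(B): print('boss',len(B),B[:,:2].mean(0).round(4))
        if k[1]=='locator':
            P,u,v=pts(c,r['region'])
            print(k,np.histogram(P[:,2],bins=np.arange(-.004,.08,.004)))
            Q=P[(P[:,2]>.019)&(P[:,2]<.03)]; print(np.round(Q[np.lexsort((Q[:,1],))][::8],3).tolist())
        if k[1]=='clamp_arm':
            P,u,v=pts(c,r['region'])
            Q=P[(P[:,2]>.06)]
            if len(Q): rect(Q,k)
```

```text
scene bench z 0.0017396282991052336
ztop 0.026697959819379724
('scene', 'block', 410) 320 [600.8 159.3] [96.6 66.7] 84.5
boss 197 [0.6016 0.158 ]
ztop 0.02714812019989976
('scene', 'block', 297) 287 [ 436.6 -125.4] [65.7 96.3] 7.5
boss 178 [ 0.438  -0.1252]
ztop 0.02739019279771382
('scene', 'block', 236) 328 [ 478.5 -311.6] [98.3 64.9] 22.4
boss 205 [ 0.4794 -0.311 ]
ztop 0.02757194528915896
('scene', 'block', 254) 235 [ 344.4 -245.6] [97.5 63.7] 5.8
boss 167 [ 0.3458 -0.2458]
ztop 0.02102254404438786
('scene', 'small_block', 370) 141 [438.5  99.6] [46.3 66.6] 24.9
boss 29 [0.4396 0.1012]
('scene', 'locator', 321) (array([ 11,  80, 749, 496,  91,  72, 190,  93,   9,   6,   8,   9,   8,
         9,  21,  32,  33, 111,  60,  33]), array([-0.004,  0.   ,  0.004,  0.008,  0.012,  0.016,  0.02 ,  0.024,
        0.028,  0.032,  0.036,  0.04 ,  0.044,  0.048,  0.052,  0.056,
        0.06 ,  0.064,  0.068,  0.072,  0.076]))
[[0.575, -0.207, 0.025], [0.573, -0.201, 0.024], [0.563, -0.197, 0.024], [0.564, -0.192, 0.023], [0.562, -0.186, 0.023], [0.571, -0.182, 0.025], [0.574, -0.177, 0.023], 
[... 2220 characters left out ...]
], [0.567, -0.136, 0.02], [0.572, -0.128, 0.022], [0.561, -0.121, 0.022], [0.564, -0.114, 0.023], [0.559, -0.106, 0.025], [0.56, -0.096, 0.026], [0.571, -0.087, 0.023], [0.567, -0.078, 0.02], [0.563, -0.073, 0.024], [0.584, -0.067, 0.024], [0.567, -0.065, 0.023], [0.582, -0.059, 0.025], [0.584, -0.054, 0.023], [0.566, -0.048, 0.025], [0.568, -0.038, 0.023], [0.564, -0.029, 0.025], [0.559, -0.02, 0.022], [0.569, -0.011, 0.021], [0.549, -0.008, 0.021], [0.536, -0.006, 0.02], [0.534, -0.004, 0.021], [0.567, -0.003, 0.021], [0.555, -0.002, 0.02], [0.533, -0.001, 0.024], [0.548, 0.0, 0.02], [0.499, 0.002, 0.021], [0.519, 0.004, 0.022]]
('side', 'clamp_arm', 331) 168 [586.9 -19.1] [26.9 97. ] 13.4
```

Run:
```python
from h import *
import pickle
from scipy.optimize import least_squares
D=pickle.load(open('d0.pkl','rb'))
def d(p,a,b):return np.maximum(0,np.maximum(a-p,p-b))
allP=[]
for k,r in list(D.items()):
    if isinstance(k,tuple) and k[1]=='locator':
        c=D[k[0]]
        P,u,v=pts(c,r['region']); P=P[(P[:,2]>.019)&(P[:,2]<.0275)]
        def f(q):
            ca,sa=np.cos(q[2]),np.sin(q[2]); X=(P[:,:2]-q[:2])@np.array([[ca,-sa],[sa,ca]])*1000
            x,y=X.T
            # distance from center strips: fence |x-6|, stop |y-6|
            df=np.hypot(d(x,5,7)*1,d(y,-200,12)); ds=np.hypot(d(y,5,7),d(x,-70,0))
            return np.minimum(df,ds)
        b=None
        for a0 in(-.05,0,.05):
            s=least_squares(f,[.561,-.008,a0],loss='soft_l1',f_scale=3,x_scale=[.01,.01,.02],diff_step=1e-5)
            if b is None or s.cost<b.cost:b=s
        print(k,b.x[:2].round(4),np.degrees(b.x[2]).round(2),b.cost/len(P))
    if isinstance(k,tuple) and k[1]=='block' and k[2] in(297,324):
        P,u,v=pts(D[k[0]],r['region']); P=P[(P[:,2]>.022)&(P[:,2]<.030)]
        def g(q):
            ca,sa=np.cos(q[2]),np.sin(q[2]); X=(P[:,:2]-q[:2])@np.array([[ca,-sa],[sa,ca]])*1000
            return np.hypot(d(X[:,0],-31.5,31.5),d(X[:,1],-47.5,47.5))
        s=least_squares(g,[.436,-.125,.1],x_scale=[.01,.01,.02],diff_step=1e-5)
        print(k,s.x[:2].round(4),np.degrees(s.x[2]).round(2))
```

```text
('scene', 'block', 297) [ 0.4369 -0.1253] 6.72
('scene', 'locator', 321) [ 0.5639 -0.0094] -0.48 8.534590002111953
('side', 'block', 324) [ 0.435  -0.1247] 6.99
('side', 'locator', 344) [ 0.5602 -0.0078] 0.03 5.81313806119546
```

```bash
python3 -m crank '[{"offset":[0,0,0],"spin":-0.116},{"offset":[0,0,0],"spin":-0.116},{"offset":[0,0,0],"spin":-0.116},{"offset":[0,-0.025,-0.04],"spin":0},{"offset":[0,-0.025,-0.04],"spin":0},{"offset":[0,-0.025,-0.04],"spin":0},{"offset":[0,-0.025,-0.04],"spin":0},{"offset":[0,-0.025,-0.04],"spin":0},{"offset":[0,-0.025,-0.04],"spin":0},{"offset":[0,-0.025,-0.04],"spin":0},{"offset":[0,-0.02,-0.04],"spin":0},{"offset":[0,0,-0.04],"spin":0}]' 0.05; python3 -c "
from h import *
s=bot.read_state();print(s['position'],s['tcp_rot'],s['joint_positions'],s['force'])"
```

```text
time_s: 2.45
position: [0.4111, 0.2255, 0.4053]
tcp_rot: [[0.005, -1.0, 0.002], [0.001, 0.002, 1.0], [-1.0, -0.005, 0.001]]
force: [-0.1, 0.4, 0.9]
opening: 0.574
[0.41106241 0.22547554 0.40532428] [[ 4.63311293e-03 -9.99987138e-01  2.06361408e-03]
 [ 7.53436699e-04  2.06712643e-03  9.99997580e-01]
 [-9.99988983e-01 -4.63154691e-03  7.63004239e-04]] [ 1.50579353e+01  1.81573644e+01  1.03843370e+02 -3.22607234e-02
  5.77317106e+01 -7.48065671e+01] [-0.07147053  0.39066589  0.9177106 ]
```

```bash
python3 -m crank '[{"offset":[0,-0.03,-0.04],"spin":0},{"offset":[0,-0.03,-0.04],"spin":0},{"offset":[0,-0.03,-0.04],"spin":0},{"offset":[0,-0.03,-0.04],"spin":0},{"offset":[0,-0.03,-0.04],"spin":0},{"offset":[0,-0.03,-0.04],"spin":0},{"offset":[0,-0.03,-0.04],"spin":0},{"offset":[0,0,0],"spin":0},{"offset":[0,0,0],"spin":0}]'; python3 -c "
from h import *
import pickle
c=snap('wrist','w1.png');pickle.dump(c,open('w1.pkl','wb'))"
```

```text
time_s: 3.35
position: [0.6183, -0.0542, 0.4042]
tcp_rot: [[-0.001, -1.0, 0.003], [0.001, 0.003, 1.0], [-1.0, 0.001, 0.001]]
force: [0.2, 1.0, 0.3]
opening: 0.576
```

View pics/w1.png

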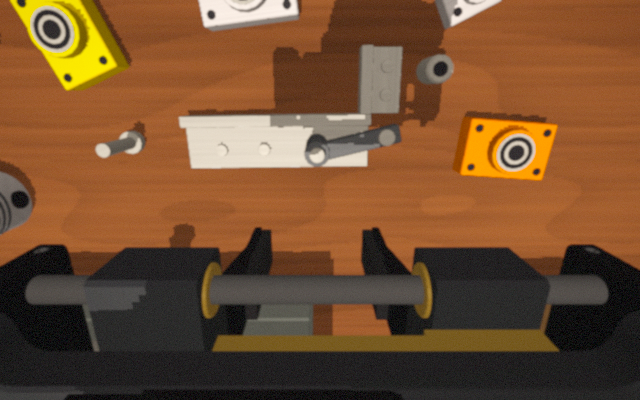

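Run:
```python
from h import *
import pickle
c=pickle.load(open('w1.pkl','rb'))
M=np.linalg.inv(c['world_to_cam']);K=c['K']
cv2.imwrite('pics/w1z.png',cv2.resize(c['pixels'][30:180,170:470],(780,390),interpolation=cv2.INTER_CUBIC))
P,u,v=pts(c)
z=P[:,2]; print('bench',np.median(z[(abs(z)<.01)]))
H=np.zeros((400,640));H[v,u]=z
m=((H>.016)&(H<.028)); m[:, :175]=0;m[:,405:]=0;m[:40]=0;m[175:]=0
P,u,v=pts(c,m)
f=P[(P[:,0]<.59)&(P[:,0]>.55)]
# fence near edge per column
for uu in range(182,372,12):
    s=np.nonzero(m[100:140,uu])[0]
    if len(s): 
        q=[P[(u==uu)&(v==vv+100)][0].round(4) for vv in (s[0],s[-1])]; print(uu,s[0]+100,s[-1]+100,q[0],q[1])
for vv in range(44,114,8):
    s=np.nonzero(m[vv,340:405])[0]
    if len(s): 
        q=[P[(v==vv)&(u==k+340)][0].round(4) for k in (s[0],s[-1])];print('v',vv,s[0]+340,s[-1]+340,q[0],q[1])
```

```text
bench -0.0003109173989763181
182 117 127 [ 0.5648 -0.2016  0.0217] [ 0.5758 -0.2034  0.0208]
194 116 127 [ 0.5641 -0.1898  0.0176] [ 0.5758 -0.1899  0.0212]
206 116 127 [ 0.564  -0.1756  0.0201] [ 0.5758 -0.1765  0.0214]
218 116 126 [ 0.564  -0.1621  0.021 ] [ 0.5747 -0.1627  0.0225]
230 116 126 [ 0.5639 -0.1486  0.022 ] [ 0.5747 -0.1494  0.0225]
242 116 126 [ 0.5641 -0.1357  0.0209] [ 0.575  -0.1365  0.0207]
254 115 126 [ 0.5634 -0.1233  0.0161] [ 0.5749 -0.1231  0.0212]
266 115 126 [ 0.5633 -0.1097  0.0177] [ 0.5749 -0.1096  0.0219]
278 115 126 [ 0.5632 -0.0961  0.0201] [ 0.5751 -0.0965  0.0207]
290 115 125 [ 0.5632 -0.0828  0.0202] [ 0.574  -0.083   0.0214]
302 115 125 [ 0.5632 -0.0695  0.0215] [ 0.5739 -0.0696  0.0227]
314 115 135 [ 0.5632 -0.0563  0.0215] [ 0.5853 -0.0564  0.0204]
326 115 125 [ 0.5633 -0.0431  0.0214] [ 0.5741 -0.0431  0.0218]
338 114 125 [ 0.5626 -0.0296  0.017 ] [ 0.5741 -0.0298  0.0221]
350 114 125 [ 0.5624 -0.0165  0.0196] [ 0.5743 -0.0164  0.0211]
362 100 124 [ 0.5476 -0.004   0.0203] [ 0.5731 -0.0033  0.0225]
v 52 361 372 [ 0.499  -0.0065  0.0172] [0.4995 0.0044 0.0215]
v 60 361 372 [ 0.5069 -0.0063  0.0181] [0.5073 0.0046 0.0228]
v 68 361 372 [ 0.5149 -0.0063  0.0202] [0.5151 0.0052 0.0215]
v 76 361 372 [ 0.5229 -0.006   0.0202] [0.523  0.0056 0.0209]
v 84 360 371 [ 0.531  -0.0063  0.017 ] [0.5311 0.0052 0.0196]
v 92 360 371 [ 0.5393 -0.0061  0.0175] [0.5393 0.0053 0.0215]
v 100 360 371 [ 0.5476 -0.006   0.0191] [0.5476 0.0055 0.0222]
v 108 360 370 [ 0.556  -0.0059  0.0206] [0.556  0.0051 0.0208]
```

View pics/w1z.png

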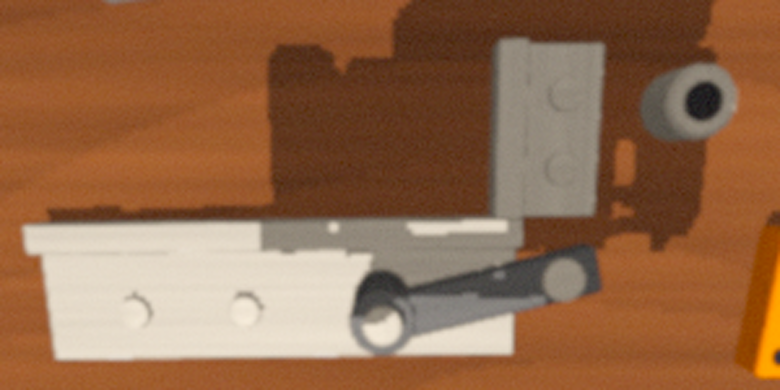

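```bash
python3 -m crank '[{"offset":[0,0.04,-0.012],"spin":-0.012},{"offset":[0,0.04,-0.012],"spin":0},{"offset":[0,0.04,-0.012],"spin":0},{"offset":[0,0.04,-0.012],"spin":0},{"offset":[0,0.04,-0.012],"spin":0},{"offset":[0,0.04,-0.011],"spin":0},{"offset":[0,0,0],"spin":0},{"offset":[0.05,0,0],"spin":0},{"offset":[0.05,0,0],"spin":0},{"offset":[0.04,0,0],"spin":0},{"offset":[0,0,0],"spin":0},{"offset":[0,0,0],"spin":0}]' 0.05; python3 -c "
from h import *
c=snap('side','s2.png');print(bot.read_state()['tcp_rot'].round(4))
cv2.imwrite('pics/s2.png',cv2.resize(c['pixels'][120:320,180:480],(780,520)))"
```

```text
time_s: 4.6
position: [0.379, -0.1254, 0.2648]
tcp_rot: [[-0.002, -1.0, -0.013], [0.001, -0.013, 1.0], [-1.0, 0.002, 0.001]]
force: [-0.2, -0.1, -0.3]
opening: 0.577
[[ 0.0017 -0.9999 -0.0126]
 [-0.001  -0.0126  0.9999]
 [-1.     -0.0016 -0.0011]]
```

View pics/s2.png

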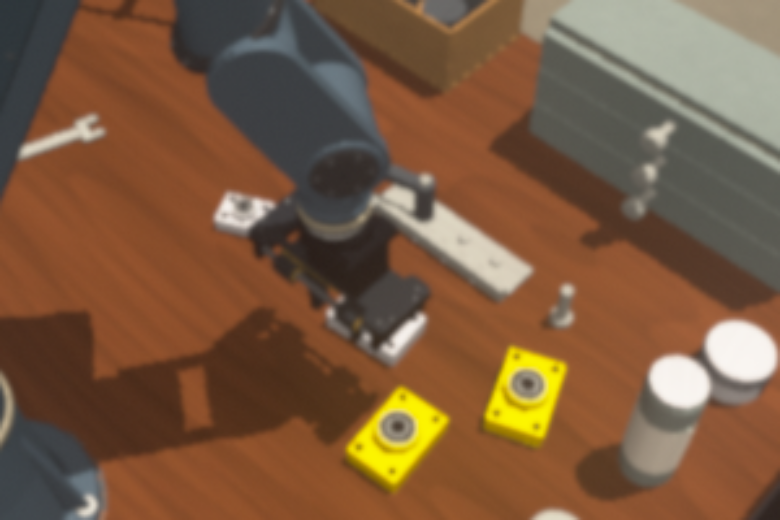

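```bash
python3 -m crank '[{"offset":[0.03,0,0],"spin":0},{"offset":[0.03,0,0],"spin":0},{"offset":[0.009,0,0],"spin":0},{"offset":[0,0,0],"spin":0},{"offset":[0,-0.01,0],"spin":0},{"offset":[0,-0.01,0],"spin":0},{"offset":[0,-0.01,0],"spin":0},{"offset":[0,-0.01,0],"spin":0},{"offset":[0,0,0],"spin":0}]'; python3 -c "
from h import *
c=snap('side','s3.png')
c=snap('scene','c3.png')
cv2.imwrite('pics/c3.png',cv2.resize(c['pixels'][160:280,240:440],(800,480),interpolation=2))"
```

```text
time_s: 5.55
position: [0.4208, -0.1261, 0.1963]
tcp_rot: [[0.005, -1.0, -0.012], [-0.003, -0.012, 1.0], [-1.0, -0.004, -0.003]]
force: [0.3, -0.3, 0.3]
opening: 0.569
```

View pics/c3.png

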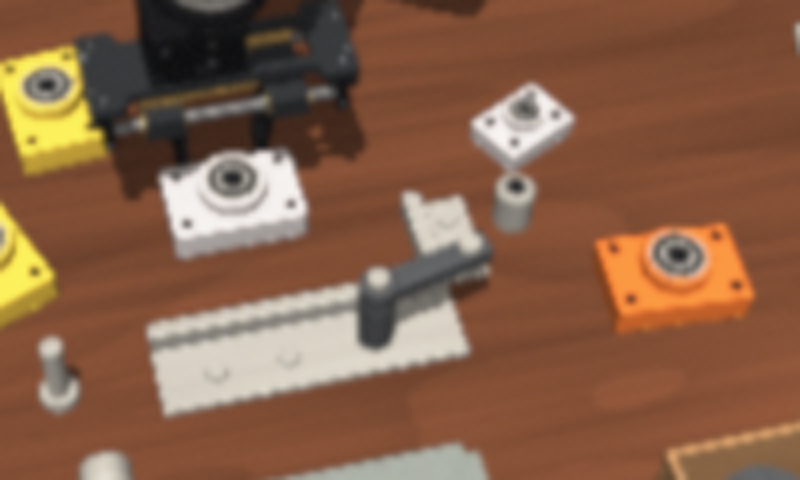

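```bash
python3 -m crank '[{"offset":[0,-0.01,0],"spin":0},{"offset":[0,-0.01,0],"spin":0},{"offset":[0,-0.01,0],"spin":0},{"offset":[0,-0.01,0],"spin":0},{"offset":[0,-0.01,0],"spin":0},{"offset":[0,-0.008,0],"spin":0},{"offset":[0,-0.003,0],"spin":0},{"offset":[0,-0.002,0],"spin":0},{"offset":[0,-0.002,0],"spin":0},{"offset":[0,0,0],"spin":0}]'
python3 - <<'E'
from h import *
c=bot.capture('side');d=bot.capture('scene')
for c in (c,d):
    for r in bot.regions_of('block',c):
        P,u,v=pts(c,r['region']); Q=P[abs(P[:,2]-.0265)<.0025]
        if len(Q)>80 and .42<np.median(Q[:,0])<.56 and abs(np.median(Q[:,1])+.1)<.08: print(len(Q),cv2.minAreaRect((Q[:,:2]*1000).astype(np.float32)))
E
```

```text
time_s: 6.65
position: [0.4838, -0.125, 0.1956]
tcp_rot: [[0.0, -1.0, -0.011], [0.0, -0.011, 1.0], [-1.0, -0.0, 0.0]]
force: [-3.4, 0.9, -0.9]
opening: 0.577
331 ((527.856201171875, -127.07378387451172), (70.54035949707031, 96.24093627929688), 0.35906556248664856)
```

```bash
python3 -m crank '[{"offset":[0,-0.002,0],"spin":0},{"offset":[0,-0.002,0],"spin":0},{"offset":[0,-0.002,0],"spin":0},{"offset":[0,0,0],"spin":0}]'
```

```text
time_s: 7.25
position: [0.4883, -0.125, 0.1957]
tcp_rot: [[-0.005, -1.0, -0.012], [0.001, -0.012, 1.0], [-1.0, 0.005, 0.001]]
force: [-9.2, -4.4, 1.5]
opening: 0.572
```

```bash
python3 -m crank '[{"offset":[0,-0.002,0],"spin":0},{"offset":[0,-0.002,0],"spin":0},{"offset":[0,0,0],"spin":0}]'
```

```text
time_s: 7.55
position: [0.4898, -0.125, 0.1956]
tcp_rot: [[-0.013, -1.0, -0.012], [0.003, -0.013, 1.0], [-1.0, 0.013, 0.003]]
force: [-16.2, -8.5, 7.0]
opening: 0.573
```

```bash
python3 -m crank '[{"offset":[0,0.012,0],"spin":0},{"offset":[-0.04,0.005,0],"spin":0},{"offset":[-0.05,0,0],"spin":0},{"offset":[0,0,-0.03],"spin":0},{"offset":[0,0,-0.04],"spin":0},{"offset":[0,0,0],"spin":0.1431},{"offset":[0,0,0],"spin":0.1431},{"offset":[0,0,0],"spin":0.1431},{"offset":[0,0,0],"spin":0.1431},{"offset":[0,0,0],"spin":0.1431},{"offset":[0,0,0],"spin":0.1431},{"offset":[0,0,0],"spin":0.1431}]' 0.02; python3 -m crank '[{"offset":[0,0,0],"spin":0.1431},{"offset":[0,0,0],"spin":0.1431},{"offset":[0,0,0],"spin":0.1431},{"offset":[0,0,0],"spin":0.1431},{"offset":[0,0,0],"spin":0}]'
```

```text
time_s: 8.75
position: [0.4786, -0.1956, 0.2864]
tcp_rot: [[0.005, -0.543, 0.84], [-0.003, 0.84, 0.543], [-1.0, -0.005, 0.003]]
force: [0.5, -0.4, -0.6]
opening: 0.225
time_s: 9.25
position: [0.4785, -0.1956, 0.2863]
tcp_rot: [[0.004, -0.008, 1.0], [-0.002, 1.0, 0.008], [-1.0, -0.002, 0.004]]
force: [0.4, -0.2, 0.1]
opening: 0.227
```

Run:
```python
from h import *
import pickle
c=snap('wrist','w4.png');pickle.dump(c,open('w4.pkl','wb'))
d=bot.capture('scene')
for c in (c,d):
    for r in bot.regions_of('block',c):
        P,u,v=pts(c,r['region']); Q=P[abs(P[:,2]-.0265)<.003]
        if len(Q)>80: print(r['p'],len(Q),np.round(cv2.minAreaRect((Q[:,:2]*1000).astype(np.float32))[0],1),cv2.minAreaRect((Q[:,:2]*1000).astype(np.float32))[1:])
```

```text
0.97 214 [ 481.7 -309.7] ((33.982147216796875, 64.86447143554688), 89.85969543457031)
0.93 7588 [ 531.3 -125.7] ((63.95102310180664, 95.39398193359375), 0.5372046828269958)
0.9 3114 [ 345.3 -236.6] ((95.4813232421875, 50.195823669433594), 5.6606597900390625)
0.91 316 [ 478.4 -311.4] ((98.18193817138672, 63.65420913696289), 23.562849044799805)
0.78 138 [ 348.9 -255.4] ((91.35784149169922, 39.78168869018555), 4.568674564361572)
0.62 357 [600.6 158.9] ((97.64141082763672, 65.0802230834961), 87.39496612548828)
0.58 356 [ 529.9 -127.7] ((95.72232055664062, 67.02597045898438), 88.84382629394531)
```

View pics/w4.png

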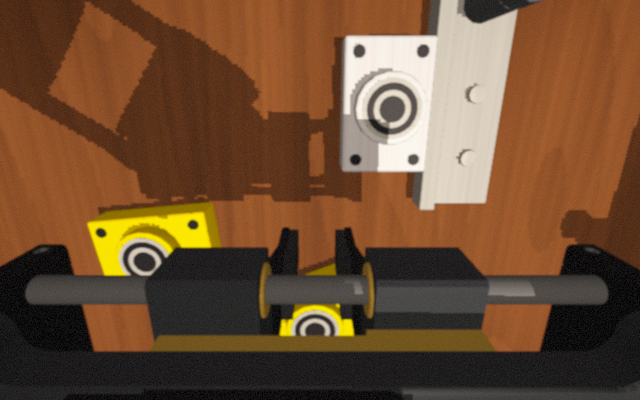

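```bash
python3 -m crank '[{"offset":[0,-0.003,0.025],"spin":0},{"offset":[0,-0.002,0.025],"spin":0},{"offset":[0.04,0,0],"spin":0},{"offset":[0.04,0,0],"spin":0},{"offset":[0.01,0,0],"spin":0},{"offset":[0,0,0],"spin":0},{"offset":[0,0.01,0],"spin":0},{"offset":[0,0.01,0],"spin":0},{"offset":[0,0.01,0],"spin":0},{"offset":[0,0.01,0],"spin":0},{"offset":[0,0,0],"spin":0}]' 0.02
```

```text
time_s: 10.55
position: [0.5274, -0.1581, 0.1969]
tcp_rot: [[0.001, -0.009, 1.0], [-0.0, 1.0, 0.009], [-1.0, -0.0, 0.001]]
force: [0.5, 0.2, 0.3]
opening: 0.232
```

```bash
python3 -m crank '[{"offset":[0,0.01,0],"spin":0},{"offset":[0,0.01,0],"spin":0},{"offset":[0,0.01,0],"spin":0},{"offset":[0,0.008,0],"spin":0},{"offset":[0,0.003,0],"spin":0},{"offset":[0,0.002,0],"spin":0},{"offset":[0,0.002,0],"spin":0},{"offset":[0,0.002,0],"spin":0},{"offset":[0,0,0],"spin":0}]'
```

```text
time_s: 11.45
position: [0.5272, -0.1132, 0.1963]
tcp_rot: [[0.002, -0.008, 1.0], [-0.001, 1.0, 0.008], [-1.0, -0.001, 0.002]]
force: [-0.6, -4.9, 3.2]
opening: 0.228
```

```bash
python3 -m crank '[{"offset":[0,0.002,0],"spin":0},{"offset":[0,0.002,0],"spin":0},{"offset":[0,0.001,0],"spin":0},{"offset":[0,0,0],"spin":0}]'
```

```text
time_s: 11.85
position: [0.5273, -0.1117, 0.1963]
tcp_rot: [[0.002, -0.012, 1.0], [-0.007, 1.0, 0.012], [-1.0, -0.008, 0.002]]
force: [-5.7, -21.5, 2.7]
opening: 0.23
```

```bash
python3 -m crank '[{"offset":[0,-0.012,0],"spin":0},{"offset":[-0.04,-0.02,0],"spin":0},{"offset":[-0.05,-0.03,0],"spin":0},{"offset":[0,-0.02,0],"spin":0},{"offset":[0,0,0],"spin":0},{"offset":[0,0,0],"spin":0}]'
python3 - <<'E'
from h import *
import pickle
c=snap('wrist','w5.png');pickle.dump(c,open('w5.pkl','wb'))
for r in bot.regions_of('block',c):
        P,u,v=pts(c,r['region']); Q=P[abs(P[:,2]-.0265)<.003]
        if len(Q)>80: print(r['p'],len(Q),np.round(cv2.minAreaRect((Q[:,:2]*1000).astype(np.float32))[0],1),cv2.minAreaRect((Q[:,:2]*1000).astype(np.float32))[1:])
cv2.imwrite('pics/w5z.png',cv2.resize(c['pixels'][0:240,240:560],(800,600),interpolation=2))
E
```

```text
time_s: 12.45
position: [0.5267, -0.1848, 0.278]
tcp_rot: [[-0.002, -0.006, 1.0], [0.003, 1.0, 0.006], [-1.0, 0.003, -0.002]]
force: [-1.2, 0.2, 0.3]
opening: 0.228
0.9 725 [ 512.3 -294.6] ((25.582012176513672, 37.80085372924805), 22.35437774658203)
0.88 5087 [531.  -74.4] ((63.92688751220703, 55.82236099243164), 0.3688699007034302)
0.69 2492 [ 344.5 -231.6] ((96.76598358154297, 40.721458435058594), 5.465432167053223)
```

View pics/w5z.png

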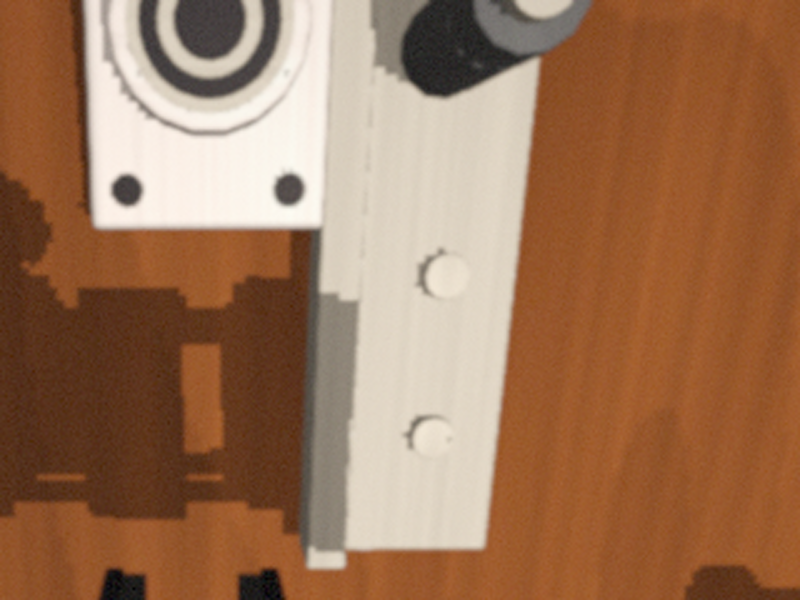

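Run:
```python
from h import *
import pickle
D=pickle.load(open('d0.pkl','rb'))
for n in('scene','side'):
    P,u,v=pts(D[n]); 
    for lo,hi in((-.3,-.2),(-.2,-.1),(-.1,0),(0,.1),(.1,.2)):
        m=(P[:,1]>lo)&(P[:,1]<hi)&(P[:,0]>.55)&(P[:,0]<1.1)&(P[:,2]>.08)&(P[:,2]<.4)
        if m.sum(): print(n,lo,hi,m.sum(),P[m,0].min().round(3),P[m,2].max().round(3))
    for k,r in D.items():
        if isinstance(k,tuple) and k[0]==n and k[1]=='clamp_arm' and k[2] in(345,331):
            Q,_,_=pts(D[n],r['region']); Q=Q[Q[:,2]>.055]; print(np.round(Q[np.argsort(Q[:,1])][::25],3).tolist())
c=pickle.load(open('w1.pkl','rb'))
P,u,v=pts(c);m=(P[:,2]>.058)&(P[:,2]<.08)&(abs(P[:,0]-.59)<.06)&(P[:,1]>-.075)&(P[:,1]<.06)
Q=P[m];print(cv2.minAreaRect((Q[:,:2]*1000).astype(np.float32)))
A=Q[(Q[:,2]<.069)&(Q[:,1]>-.03)]; print(A.min(0),A.max(0),np.polyfit(A[:,1],A[:,0],1)); t=Q[Q[:,2]>.0695];print(np.round(t[::15],3).tolist())
```

```text
scene -0.3 -0.2 4725 0.745 0.205
scene -0.2 -0.1 4291 0.787 0.206
scene -0.1 0 1593 0.788 0.206
scene 0 0.1 743 0.778 0.115
scene 0.1 0.2 1889 0.777 0.115
[[0.601, -0.067, 0.068], [0.599, -0.059, 0.075], [0.604, -0.052, 0.071], [0.6, -0.042, 0.058], [0.595, -0.033, 0.067], [0.584, -0.024, 0.067], [0.58, -0.015, 0.064], [0.589, -0.006, 0.068], [0.589, 0.003, 0.057], [0.589, 0.011, 0.059], [0.585, 0.021, 0.064]]
side -0.3 -0.2 2094 0.741 0.207
side -0.2 -0.1 1832 0.784 0.206
side -0.1 0 649 0.784 0.206
side 0 0.1 337 0.775 0.115
side 0.1 0.2 726 0.774 0.115
[[0.591, -0.067, 0.059], [0.586, -0.059, 0.057], [0.598, -0.048, 0.071], [0.595, -0.033, 0.066], [0.577, -0.02, 0.057], [0.576, -0.008, 0.063], [0.57, 0.004, 0.058], [0.576, 0.014, 0.073]]
((588.7113647460938, -18.390613555908203), (25.38300323486328, 97.37372589111328), 14.547100067138672)
[ 0.56938198 -0.02958758  0.05819416] [0.60056027 0.0303124  0.06776823] [-0.25301196  0.5835548 ]
[[0.574, 0.011, 0.07], [0.575, 0.017, 0.073], [0.577, 0.009, 0.071], [0.578, 0.01, 0.07], [0.579, 0.009, 0.072], [0.58, 0.009, 0.071], [0.58, 0.008, 0.072], [0.581, 0.007, 0.071], [0.581, 0.021, 0.072], [0.583, 0.021, 0.07], [0.583, 0.019, 0.072], [0.584, 0.019, 0.072], [0.586, 0.009, 0.072], [0.587, 0.014, 0.072], [0.591, -0.052, 0.073], [0.593, -0.053, 0.073], [0.594, -0.049, 0.074], [0.595, -0.047, 0.072], [0.597, -0.06, 0.073], [0.597, -0.059, 0.074], [0.599, -0.058, 0.072], [0.599, -0.058, 0.075], [0.601, -0.056, 0.073], [0.602, -0.054, 0.073], [0.602, -0.05, 0.074]]
```

```bash
python3 -m crank '[{"offset":[0,0.03,-0.025],"spin":0},{"offset":[0,0.033,-0.025],"spin":0},{"offset":[0,0.033,-0.025],"spin":0},{"offset":[0,0.033,-0.013],"spin":0},{"offset":[0.04,0,0],"spin":0},{"offset":[0.04,0,0],"spin":0},{"offset":[0,0,0],"spin":0},{"offset":[0,0,0.005],"spin":0},{"offset":[0,0,0.005],"spin":0},{"offset":[0,0,0.003],"spin":0},{"offset":[0,0,0],"spin":0}]' 0.05
```

```text
time_s: 13.65
position: [0.4526, -0.0573, 0.2005]
tcp_rot: [[0.005, -0.008, 1.0], [-0.002, 1.0, 0.008], [-1.0, -0.002, 0.005]]
force: [0.3, 0.4, 0.2]
opening: 0.577
```

```bash
python3 -m crank '[{"offset":[0.003,0,0.003],"spin":0},{"offset":[0,0,0.002],"spin":0},{"offset":[0,0,0.002],"spin":0},{"offset":[0,0,0.002],"spin":0},{"offset":[0,0,0],"spin":0}]'
```

```text
time_s: 14.15
position: [0.4607, -0.057, 0.1956]
tcp_rot: [[0.0, -0.008, 1.0], [-0.0, 1.0, 0.008], [-1.0, -0.0, 0.0]]
force: [-0.3, 0.0, -0.4]
opening: 0.574
```

```bash
python3 -m crank '[{"offset":[0,0,0.002],"spin":0},{"offset":[0,0,0.002],"spin":0},{"offset":[0,0,0.002],"spin":0},{"offset":[0,0,0],"spin":0}]'
```

```text
time_s: 14.55
position: [0.4648, -0.0565, 0.1954]
tcp_rot: [[-0.006, -0.008, 1.0], [0.002, 1.0, 0.008], [-1.0, 0.002, -0.006]]
force: [-4.7, -1.9, 1.5]
opening: 0.576
```

```bash
python3 -m crank '[{"offset":[0,0,0.002],"spin":0},{"offset":[0,0,0.001],"spin":0},{"offset":[0,0,0],"spin":0}]'
```

```text
time_s: 14.85
position: [0.4659, -0.0562, 0.1952]
tcp_rot: [[-0.012, -0.009, 1.0], [0.003, 1.0, 0.009], [-1.0, 0.003, -0.012]]
force: [-10.8, -4.0, 4.3]
opening: 0.569
```

```bash
python3 -m crank '[{"offset":[0,0,-0.015],"spin":0},{"offset":[-0.045,0,0],"spin":0},{"offset":[-0.045,0,0],"spin":0},{"offset":[0,0.017,0.043],"spin":0},{"offset":[0,0.016,0.043],"spin":0},{"offset":[0,0.016,0.043],"spin":0},{"offset":[0,0.016,0.045],"spin":0},{"offset":[0,0,0],"spin":0},{"offset":[0,0,0],"spin":0}]' 0
python3 - <<'E'
from h import *
for n in('wrist','scene','side'):
    c=bot.capture(n)
    cv2.imwrite(f'pics/{n}6.png',c['pixels'] if n=='wrist' else cv2.resize(c['pixels'][150:280,240:450],(800,495),interpolation=2))
    for l in('block','clamp_arm'):
      for r in bot.regions_of(l,c):
        P,u,v=pts(c,r['region']); Q=P[abs(P[:,2]-.0265)<.003] if l=='block' else P[P[:,2]>.058]
        if len(Q)>30: print(n,l,r['p'],len(Q),np.round(cv2.minAreaRect((Q[:,:2]*1000).astype(np.float32))[0],1),cv2.minAreaRect((Q[:,:2]*1000).astype(np.float32))[1:])
piv=np.array([.5977,-.0539])
for t in (14,25,40,55,70,80,90):
    a=np.radians(t+.5);dr=np.array([-np.sin(a),np.cos(a)]);n=np.array([np.cos(a),np.sin(a)])
    print(t,(piv+.055*dr+(.009+.015*abs(n[0])+.0095*abs(n[1]))*n).round(4))
E
```

```text
time_s: 15.75
position: [0.6283, 0.0101, 0.2851]
tcp_rot: [[-0.0, -0.009, 1.0], [0.0, 1.0, 0.009], [-1.0, 0.0, -0.0]]
force: [-0.6, 0.5, -0.8]
opening: 0.007
wrist block 0.96 4520 [600.5 131.5] ((37.874324798583984, 63.7479362487793), 87.7785873413086)
wrist block 0.57 2776 [530.9 -54.2] ((64.00547790527344, 96.98777770996094), 0.4967089891433716)
wrist clamp_arm 0.8 1695 [583.2   6.8] ((18.255887985229492, 46.188907623291016), 13.014531135559082)
scene block 0.92 321 [527.7 -55.3] ((67.25880432128906, 96.81494140625), 0.7005245685577393)
scene block 0.79 354 [599.8 159.3] ((96.39855194091797, 66.29212951660156), 85.92011260986328)
scene block 0.76 254 [ 343.3 -245.4] ((101.44092559814453, 63.7512092590332), 5.790017127990723)
scene block 0.72 323 [ 478.5 -311.4] ((96.50298309326172, 64.30829620361328), 23.92123794555664)
scene clamp_arm 0.59 195 [589.2 -31.5] ((24.498735427856445, 75.93981170654297), 17.3460693359375)
scene clamp_arm 0.27 384 [ 409.2 -447.8] ((55.50358200073242, 189.57029724121094), 88.13746643066406)
side block 0.85 162 [597.1 159. ] ((98.100341796875, 64.32740020751953), 85.04141235351562)
side block 0.82 388 [ 342.9 -245.2] ((96.78545379638672, 64.50464630126953), 5.301181793212891)
side block 0.78 367 [ 477.6 -310.8] ((97.66767883300781, 63.35107421875), 23.33300018310547)
side block 0.56 241 [527.  -56.3] ((65.9884262084961, 97.413818359375), 4.630180835723877)
side clamp_arm 0.64 180 [588.  -19.7] ((26.913320541381836, 95.15068054199219), 12.707184791564941)
14 [0.609  0.0058]
25 [0.5981 0.0072]
40 [0.5822 0.0052]
55 [ 0.5667 -0.0019]
70 [ 0.5535 -0.0139]
80 [ 0.5469 -0.0243]
90 [ 0.5425 -0.0358]
```

View pics/scene6.png

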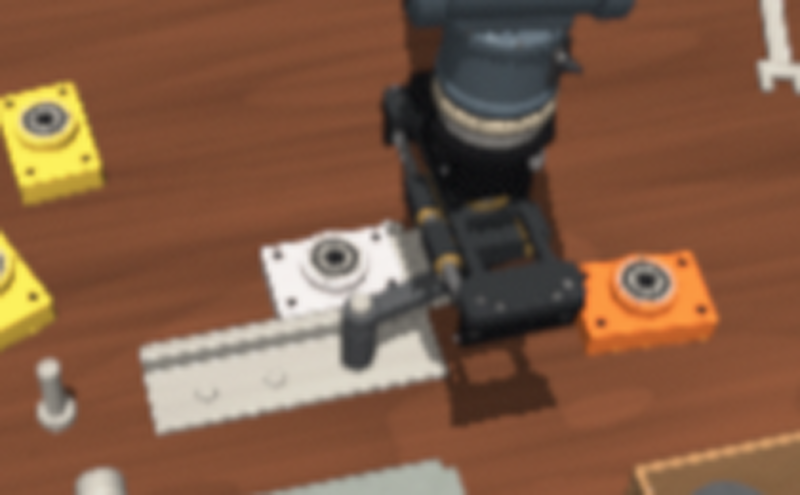

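View pics/side6.png

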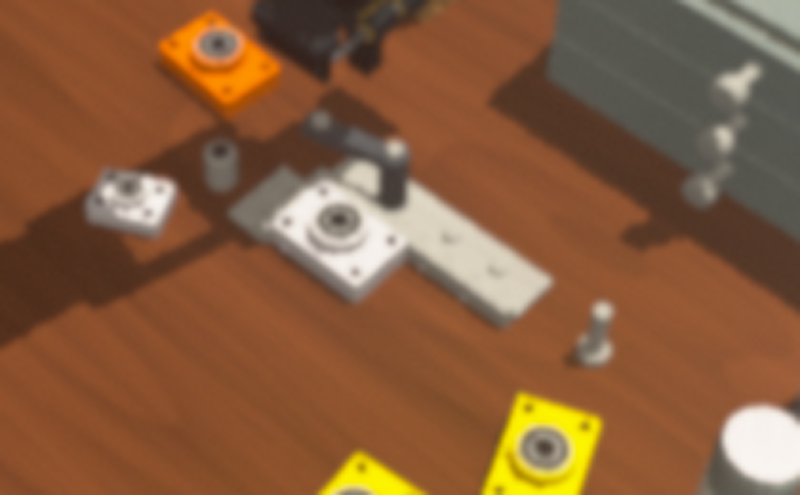

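```bash
python3 -m crank '[{"offset":[0.04,0,0],"spin":0},{"offset":[0.011,0,0],"spin":0},{"offset":[0,0,0],"spin":0},{"offset":[0,-0.004,-0.016],"spin":0},{"offset":[0,0.001,-0.013],"spin":0},{"offset":[0,-0.001,-0.011],"spin":0},{"offset":[0,-0.001,-0.010],"spin":0},{"offset":[0,-0.005,-0.010],"spin":0},{"offset":[0,0,0],"spin":0}]' 0
python3 - <<'E'
from h import *
c=bot.capture('side');cv2.imwrite('pics/side7.png',cv2.resize(c['pixels'][150:280,240:450],(800,495),interpolation=2))
E
```

```text
time_s: 17.1
position: [0.5665, -0.0014, 0.2348]
tcp_rot: [[-0.003, -0.007, 1.0], [0.0, 1.0, 0.007], [-1.0, 0.0, -0.003]]
force: [-0.3, 0.2, -0.0]
opening: 0.001
```

View pics/side7.png

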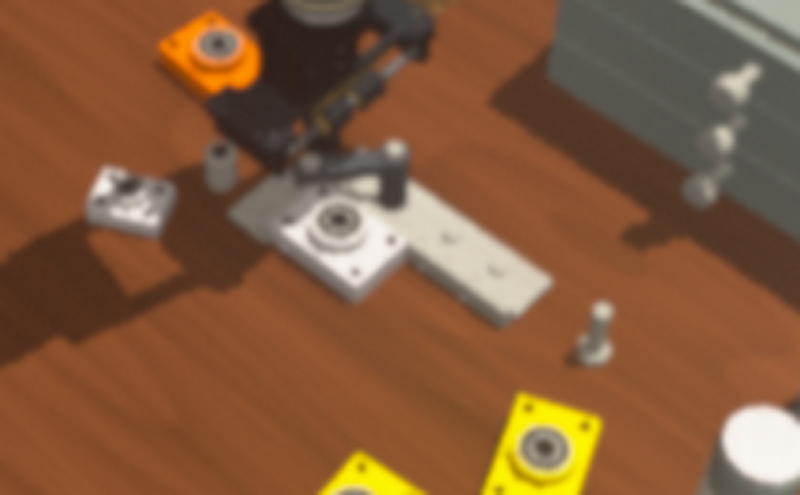

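Arm is turning with the finger; continue the arc to the end.

```bash
python3 -m crank '[{"offset":[0,-0.006,-0.007],"spin":0},{"offset":[0,-0.006,-0.006],"spin":0},{"offset":[0,-0.005,-0.003],"spin":0},{"offset":[0,-0.005,-0.003],"spin":0},{"offset":[0,-0.004,-0.002],"spin":0},{"offset":[0,-0.003,-0.001],"spin":0},{"offset":[0,-0.002,0],"spin":0},{"offset":[0,0,0],"spin":0}]'
```

```text
time_s: 17.95
position: [0.546, -0.0325, 0.2345]
tcp_rot: [[-0.001, -0.008, 1.0], [-0.0, 1.0, 0.008], [-1.0, -0.0, -0.001]]
force: [0.4, -0.2, -0.2]
opening: 0.005
```

```bash
python3 -m crank '[{"offset":[0,-0.002,0],"spin":0},{"offset":[0,-0.002,0],"spin":0},{"offset":[0,-0.001,0],"spin":0},{"offset":[0,0,0],"spin":0}]'
```

```text
time_s: 18.35
position: [0.5459, -0.0351, 0.2346]
tcp_rot: [[-0.001, -0.006, 1.0], [0.004, 1.0, 0.006], [-1.0, 0.004, -0.001]]
force: [1.6, 10.9, 2.1]
opening: 0.007
```

```bash
python3 -m crank '[{"offset":[0,-0.001,0],"spin":0},{"offset":[0,0,0],"spin":0}]'; python3 -m crank '[{"offset":[0,0.015,0],"spin":0},{"offset":[0,0.015,0],"spin":0},{"offset":[-0.05,0.01,0],"spin":0},{"offset":[-0.05,0.03,0],"spin":0},{"offset":[-0.03,-0.02,-0.04],"spin":0},{"offset":[0,-0.045,-0.045],"spin":0},{"offset":[0,-0.045,-0.045],"spin":0},{"offset":[0,-0.045,0],"spin":0},{"offset":[0,-0.045,0.03],"spin":0},{"offset":[0,-0.02,0.03],"spin":0},{"offset":[0,0,0],"spin":0},{"offset":[0,0,0],"spin":0}]'
python3 - <<'E'
from h import *
for n in('wrist','scene','side'):
    c=bot.capture(n)
    cv2.imwrite(f'pics/{n}8.png',c['pixels'] if n=='wrist' else cv2.resize(c['pixels'][150:280,240:450],(800,495),interpolation=2))
    for l in('block','clamp_arm','small_block','locator'):
      for r in bot.regions_of(l,c):
        P,u,v=pts(c,r['region']); Q=P[abs(P[:,2]-(.0265 if l=='block' else .0205))<.003] if l!='clamp_arm' else P[(P[:,2]>.058)&(P[:,2]<.069)]
        if len(Q)>30: print(n,l,round(r['p'],2),len(Q),np.round(cv2.minAreaRect((Q[:,:2]*1000).astype(np.float32))[0],1),cv2.minAreaRect((Q[:,:2]*1000).astype(np.float32))[1:])
E
```

```text
time_s: 18.55
position: [0.5459, -0.0354, 0.2346]
tcp_rot: [[-0.001, -0.006, 1.0], [0.006, 1.0, 0.006], [-1.0, 0.006, -0.001]]
force: [2.2, 14.6, 1.6]
opening: 0.006
time_s: 19.75
position: [0.4973, -0.1689, 0.3541]
tcp_rot: [[-0.001, -0.008, 1.0], [0.0, 1.0, 0.008], [-1.0, 0.0, -0.001]]
force: [-0.5, 0.5, -0.7]
opening: 0.003
wrist block 0.86 4524 [531.1 -57.7] ((63.158573150634766, 89.23444366455078), 0.5721247792243958)
wrist block 0.85 2520 [ 346.  -243.3] ((96.01959228515625, 64.44461822509766), 5.692254543304443)
wrist clamp_arm 0.61 2732 [561.7 -55.7] ((97.46537017822266, 25.145954132080078), 2.82417631149292)
wrist locator 0.61 2330 [ 581.3 -108.7] ((36.33081817626953, 193.2469024658203), 0.20297838747501373)
scene block 0.96 361 [599.8 159.5] ((97.3888931274414, 65.74100494384766), 86.4007568359375)
scene block 0.85 328 [ 478.3 -311.3] ((97.826416015625, 63.72855758666992), 23.098543167114258)
scene block 0.8 252 [ 343.4 -245.5] ((101.34207153320312, 64.02515411376953), 6.288541316986084)
scene block 0.61 322 [528.2 -56.2] ((66.48812103271484, 95.36337280273438), 0.864061951
[... 183 characters left out ...]
875), 26.903079986572266)
scene locator 0.67 229 [572.2 -87.8] ((94.06257629394531, 218.0445556640625), 19.689687728881836)
side block 0.95 180 [526.1 -57.1] ((62.65774154663086, 96.94268035888672), 0.04198175296187401)
side block 0.77 402 [ 342.5 -245. ] ((96.40827941894531, 64.76945495605469), 6.150872707366943)
side block 0.77 367 [ 477.9 -310.1] ((97.02507781982422, 63.557613372802734), 22.29932975769043)
side block 0.61 190 [598.  158.8] ((97.9792251586914, 65.6989974975586), 86.04788208007812)
side small_block 0.55 133 [436.1 100.4] ((46.88663101196289, 64.6236801147461), 25.45914649963379)
side locator 0.83 131 [551.  -94.5] ((54.98441696166992, 222.89431762695312), 20.16808319091797)
```

View pics/wrist8.png

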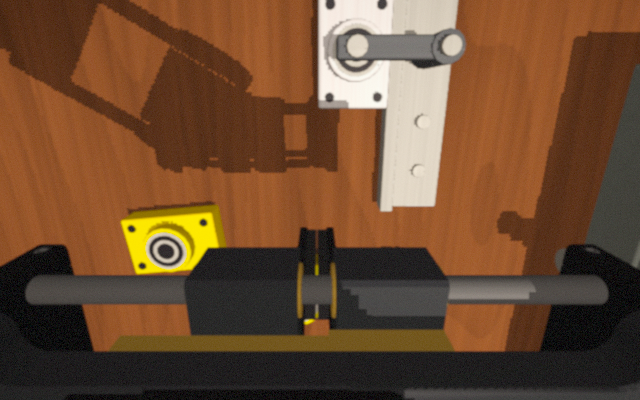

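View pics/side8.png

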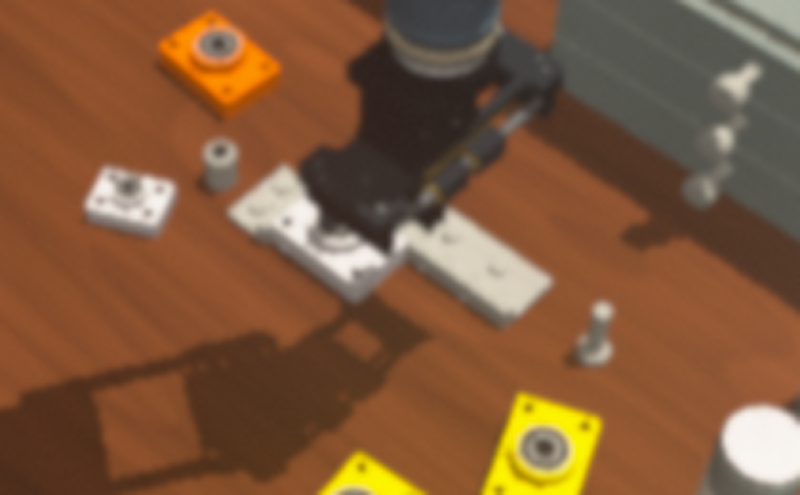

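View pics/scene8.png

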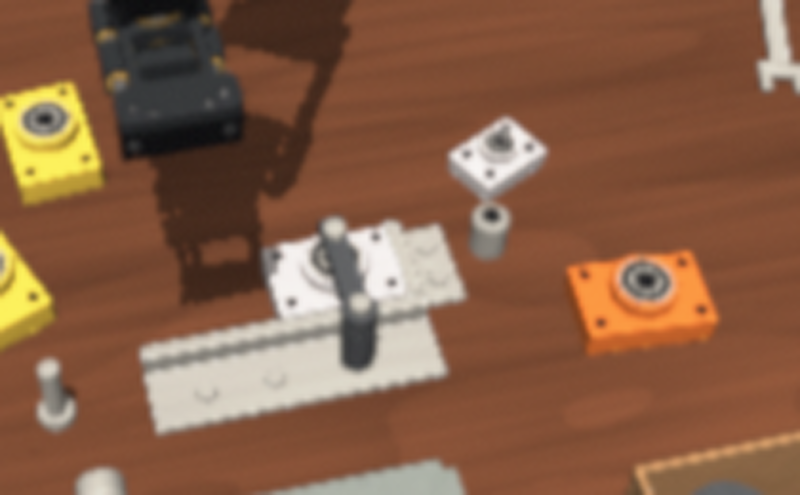

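Run:
```python
from h import *
c=bot.capture('wrist')
P,u,v=pts(c);m=(P[:,2]>.055)&(P[:,2]<.08)&(P[:,0]>.5)&(P[:,0]<.62)&(P[:,1]>-.08)&(P[:,1]<-.02)
Q=P[m]; T=Q[Q[:,2]>.070]
for lo,hi in((.5,.56),(.57,.62)):
    t=T[(T[:,0]>lo)&(T[:,0]<hi)]; print(len(t),np.round((t.min(0)+t.max(0))/2,4))
A=Q[(Q[:,2]<.068)&(Q[:,2]>.064)&(Q[:,0]>.545)&(Q[:,0]<.58)]
e=[]
for lo in np.arange(.545,.58,.005):
    a=A[(A[:,0]>=lo)&(A[:,0]<lo+.005)]
    e.append([lo,a[:,1].min(),a[:,1].max()])
e=np.array(e);print(e.round(4).tolist(),np.degrees(np.arctan(np.polyfit(e[:,0],e[:,1],1)[0])),np.degrees(np.arctan(np.polyfit(e[:,0],e[:,2],1)[0])))
```

```text
364 [ 0.5278 -0.0543  0.0717]
339 [ 0.5976 -0.0539  0.0729]
[[0.545, -0.0632, -0.0456], [0.55, -0.0633, -0.0455], [0.555, -0.0632, -0.0455], [0.56, -0.0631, -0.0455], [0.565, -0.0631, -0.0454], [0.57, -0.0631, -0.0454], [0.575, -0.0624, -0.0453]] 1.2645829329475333 0.5006568079207585
```

Arm lies at 0.4–0.5° in world, parallel to the corner's -x (corner yaw ≈0.5°), i.e. at its stop. Handing in.

```bash
python3 -c "
from rig import bot
print(bot.hand_in(), bot.read_state()['time_s'])"
```

```text
the job is handed in; nothing more can be done
the job is handed in; nothing more can be done
```

The block is seated in the locating corner and the clamp arm is round at its stop. I handed the job in at about 20 s on the robot clock, with the gripper clear of everything.

**What I did:** I slid the silver block on the bench with the fingertips. The first push squared it against the long fence, the second ran it along the fence to the end stop, and a light third push went back against the fence. Then I swept the clamp arm round with the closed fingertips until the force rose to about 15 N at its stop. The highest force I read during the job was about 22 N.

**Last checks:**
- **Block, before clamping:** the wrist camera put it at (530.9, -54.2) mm, yaw 0.50°. The seat I worked out from the corner is (530.7, -54.5) mm, yaw about 0.5°.
- **Block, after clamping:** its top left the wrist view and the arm partly covered it, so that last measurement is only partial. What showed still sat at the same x and yaw.
- **Clamp arm:** the line from pivot to screw, and one arm edge, lie within about 0.2° of the corner's -x direction. The other edge measured 1.3°, which I put down to the post distorting that fit.
- **Other things:** in the final pictures the small block, the orange and yellow blocks, the socket and the bolt are where they stood. I did not measure the wrench, jar, spray can and piston again at the end, but the arm did not touch them.

The scene and side cameras read the block's position about 3–5 mm lower in x and up to 3 mm lower in y than the wrist camera did. I relied on the closer wrist view, which agreed with where the fingertips met resistance.

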